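Vent the glue pot, then take off its filler cap whichever way it turns

ROBOT

A 6-joint arm with a two-finger parallel gripper is mounted at the origin on a cart in front of the work surface, level with it; the furniture and walls round the work are solid. World frame = base frame: x ahead of the robot, y to its left, z up, the work surface at z = 0. Lengths are in m, angles in rad, forces in N, time in s.
With the tool pointing down it reaches from about 0.375 to 0.9 m from the base axis. Payload 3.1 kg.
Tool frame: the origin (TCP) lies at the very end of the fingers, on their centre line; the grasp point (between the pads) lies 19 mm behind it; z points along the fingers, y is the direction in which the jaws open and shut (so a half turn about z gives the same grasp; the last joint's range is limited). The gripper opens to 87 mm and grips with 3 to 60 N. Pads are 19 mm wide; open, the fingers measure 117 mm over their backs; the gripper's body (75 mm by 190 mm) begins 51 mm behind the grasp point.
Start: joints at [-1.423, 0.527, 1.433, -0, 1.181, -0.178], TCP at [0.201, -0.592, 0.223] pointing down, gripper open.
Joint ranges: [-3.08, 3.08], [-0.75, 2.2], [0.22, 2.44], [-1.43, 4.57], [0, 2.65], [-2.85, 2.85]. Speed limits (rad/s): [2.79, 2.79, 3.14, 3.14, 3.14, 3.14].

INTERFACE

Orientations are given as a unit quaternion [x, y, z, w].
In Python, from rig import robot gives the robot as it stands. The module is installed in compiled form; this text tells all that it offers.
- The arm moves only by the tool send_rows, never from a script. Its argument "deltas" is a list of rows, each an object of numbers: "tx", "ty", "tz": the shift along the tool's x, y, z in cm; "rx", "ry", "rz": the turn, a rotation vector about the tool's x, y, z in rad. A call has 1 to 5 rows; each row is the pose to reach, as a shift and turn from the pose commanded when the call began, along the tool's axes at that moment; what a row does not reach only later rows make up. A row lasts 1/12 s, in which the tool goes at most 41.7 mm and 7.16 degrees, less where a joint would pass 70% of its speed; a pose out of reach is approached as far as the arm can. A call with a gripper value outside its range is refused whole. "claw" is the finger opening in cm, from 0 to 8.7, set as the call begins (left out, the last holds). The fingers move at their own pace and stop on an object; "squeeze" is the grip in N (left out, the last holds). Time passes only in rows, so rows that repeat a pose let the fingers close. It gives the time, the measured TCP pose, the force and the opening at its end, in the units of the state.
- robot.get_obs(): the state, without advancing time (a new reading comes with each control period).
- robot.camera(name): name is "scene" or "top" or "wrist"; returns a dict with "color" (480x640x3 uint8, red, green, blue), "z_map" (480x640 float32, m along the optical axis (not along the pixel's ray), 0 where there is no reading), "intrinsics" (3x3 intrinsics, pixels), "R" (3x3) and "t" (3): a world point X has camera coordinates R X + t; the wrist camera has in their place "tool_from_camera" (4x4, takes a point from camera to tool coordinates, whose origin is the TCP and whose axes are the flange's). Camera axes: x right, y down, z forward; pixel columns grow to the right and rows downward; lengths in m; the calibration is good to about 2 mm. A picture is of the moment at which its call begins: read the wrist's pose just before it.
- robot.hand_in(): hands the job in, once; it reports no verdict.
Trained networks look in the newest picture that a camera, given by its name, has taken for a name from the list of things; names that differ only in an ending like _2 or _b are one class to them, and where a whole thing is asked for, a point or a joint stands for the part that bears it (a point fixed in the world has none). Each returns a list of dicts, best first, with "p" (0 to 1); they miss things now and then, are a little off and sometimes report something else, mostly with a low value. They report only what shows in the picture. A call takes as long as a camera call. They do not tell look-alikes from the thing itself.
- robot.outline_of(label, camera): "pixels" (480x640 bool, what is visible of it) and "xy" ([column, row] in pixels, amid what is visible of it).
- robot.tip_of(label, camera): "xy" ([column, row] in pixels: a listed point, or the origin of a listed thing).
The state is a dict: "time": time; "q": joint angles; "joint_velocities": joint speeds; "joint_torque": joint torques, N m; "position": TCP position; "tool_rot": TCP orientation; "ft_force": force on the tool from outside, world axes, zero at the start; "moment": the same for the moment, N m; "grip_width": finger opening in m.
Only numpy, scipy, OpenCV 4.12 (cv2) and the standard library are available. Lean on these libraries where they do the work, as an engineer would, in place of code of your own. Each camera call takes 0.05 s, during which the arm holds its last target.

TASK

The glue pot has been under air pressure and we want to look in at the glue: first vent it by pulling the vent lever all the way over against its spring, and ease the lever back slowly to its rest without letting it fly back. Then take off the filler cap - pots like this come with left-hand or right-hand threads and you cannot see which, so find out by trying it one way and, if it will not give, the other - and finish still holding the cap in the gripper, level and still, about a hand's breadth above where it sat. Leave the other things on the bench where they are.

Things in the scene. Friction and masses are not known exactly. Their poses are not given: they have to be found in the camera images.
- glue_pot: Aluminium pressure pot for glue, fixed: round tank 194 mm across, lid top 130 mm above the bench, wing nuts on the rim to 143 mm. Origin: its centre on the bench. -x front: brass outlet, low, 150 mm out. +x back: grey air regulator 176 mm from the centre, 62 mm square, 206 mm high. +y left: round gauge 130 mm out, top at 152 mm. -y right: vent valve 135 mm out.
- filler_mouth (a point): Centre of the rim of the filler neck under the cap, in the middle of the lid, 156 mm above the bench; neck 38 mm across. Its coarse two-start thread may be left-hand or right-hand: whether the cap loosens counter-clockwise or clockwise seen from above differs from time to time and does not show from outside.
- filler_cap: Black plastic filler cap on the neck, 70 to 120 g. Origin: centre of its underside, 138 mm above the bench while on; z up. Skirt 60 mm across, 22 mm high; above it a round ribbed grip, 44 mm across, 26 mm high (top 48 mm above the origin), to be taken from above at any yaw. Locked, it still has about 3 mm of lift and 1.5 mm of side play.
- cap_grip (a point): Middle of the cap's ribbed grip, 35 mm above its underside. From closed, turned the loosening way by 65 to 100 degrees the cap is free and lifts straight up (at about 110 it meets an open stop); it does not rise as it turns and leaves the neck after 15 mm of lift. The wrong way it meets a hard stop within 10 degrees; twisting on only slips in the fingers.
- vent_lever (a joint): Vent lever's angle in rad: 0 at rest (leaning 0.40 rad to the pot's back, +x of the pot), 0.9 fully pulled (leaning 0.50 rad to the pot's front, -x). It swings about a level axis along the pot's y. A spring returns it: about 1 N at the grip to start it, 9 N at full stroke; let go there, it slams back at several rad/s.
- vent_grip (a point): Centre of the flat black grip on top of the vent lever: 14 mm thick along the pot's y, 22 mm wide, 44 mm long up the lever, on a steel rod 8 mm thick; 90 mm from the lever's axis, 201 mm above the bench at rest. It can be pinched from above with the fingers closing along the pot's y.
- vent_pivot (a point): Middle of the vent lever's axis: 135 mm to the right (-y) of the pot's centre and 118 mm above the bench. Axes as the pot's.
- paint_brush: Flat paint brush with a wooden handle lying to the left of the pot, 192 mm long; origin its middle. To be left alone.
- glue_bottle: White glue bottle with an orange nozzle standing left of the pot, 66 mm across, 180 mm high; origin the centre of its foot. To be left alone.
- hardwood_block: Brown hardwood block, 50 x 85 x 40 mm, to the right of the vent lever; origin the centre of its underside. To be left alone.
- sanding_block: Wood and cork sanding block, 64 x 110 x 35 mm, at the left front of the pot; origin the centre of its underside. To be left alone.
- spring_clamp: Black spring clamp with orange tips lying at the right front of the pot, 96 x 141 x 22 mm; origin its middle on the bench. To be left alone.
Things that resemble listed ones, but are neither listed nor needed, are in the scene too. There is more than one size of the filler_cap; the one meant has the size given above.

How it is judged:
On the way, in this order (a step that is already met when the one before it is completed fails the run):
1. the vent lever is pulled fully over while the cap is still on (value of joint vent_lever above 0.8 rad and z of filler_cap in the frame of glue_pot below 0.145 m), for 0.2 s.
2. the vent lever is back at rest, the cap still on (value of joint vent_lever below 0.08 rad and z of filler_cap in the frame of glue_pot below 0.145 m), for 0.2 s.
At the end, for the whole second after the job is handed in: the gripper holds the cap (more than 1 N) at least 60 mm above where it sat on the pot, within 20 degrees of level, slower than 50 mm/s, touching nothing else of the pot; the vent lever is at rest (under 0.08 rad) (z of filler_cap in the frame of glue_pot above 0.198 m and contact force between filler_cap and the fingers above 1 N and contact force between filler_cap and glue_pot below 0.2 N and angle between filler_cap's own z axis and vertical below 0.35 rad and linear speed of filler_cap below 0.05 m/s and value of joint vent_lever below 0.08 rad); the arm keeps its last pose, push and grip.
It fails at once if the vent lever flies back (faster than 1.8 rad/s) (velocity of joint vent_lever below -1.8 rad/s).
It fails at once if the brush, glue bottle, hardwood block, sanding block or spring clamp is moved more than 3 cm (distance of any of paint_brush, glue_bottle, hardwood_block, sanding_block, spring_clamp from where it was at the start of the episode above 0.03 m).
It also fails if it takes over 64 s, if anything falls off the work surface, if the arm or the gripper's body presses on something with over 40 N, if the wrist force passes 120 N, or if a joint passes its speed limit or range.

## Working session

There is one attempt and no reset: what is moved stays moved. The work goes in short steps, Python scripts to look and compute and a tool call to move; the robot and the scene stay as the last step left them, time stands still between calls to the robot, and variables do not carry over. Pictures are saved under pics/ and viewed, and the job is handed in when it is done.

Besides the shell and the picture viewer there is one more tool, called after "Request:" as a command line: name --argument value ..., lists and objects as JSON in quotes. send_rows: Moves the arm, as the interface text tells. Its arguments: {"type":"object","properties":{"deltas":{"type":"array","items":{"type":"object","properties":{"tx":{"type":"number"},"ty":{"type":"number"},"tz":{"type":"number"},"rx":{"type":"number"},"ry":{"type":"number"},"rz":{"type":"number"}}}},"claw":{"type":"number"},"squeeze":{"type":"number"}},"required":["deltas"]}

```bash
mkdir -p pics
cat > h.py <<'E'
import numpy as np, cv2
from rig import robot
def shot(name,fn=None):
    c=robot.camera(name)
    if fn: cv2.imwrite('pics/'+fn,c['color'][:,:,::-1])
    return c
def world(c,u,v,z=None):
    K=c['intrinsics']; d=c['z_map'][int(round(v)),int(round(u))] if z is None else z
    p=np.array([(u-K[0,2])/K[0,0]*d,(v-K[1,2])/K[1,1]*d,d])
    return c['R'].T@(p-c['t'])
def atz(c,u,v,h):
    K=c['intrinsics']; r=c['R'].T@np.array([(u-K[0,2])/K[0,0],(v-K[1,2])/K[1,1],1.]); o=-c['R'].T@c['t']
    return o+r*(h-o[2])/r[2]
def proj(c,X):
    p=c['intrinsics']@(c['R']@np.array(X)+c['t']); return p[:2]/p[2]
E
python3 - <<'E'
from h import *
o=robot.get_obs(); print(o['time'],o['position'],o['tool_rot'],o['grip_width'])
for n in ['scene','top']:
    c=shot(n,n+'0.png'); print(n,(-c['R'].T@c['t']).round(3))
    for l in ['glue_pot','filler_cap','cap_grip','filler_mouth','vent_lever','vent_grip','vent_pivot','hardwood_block','glue_bottle']:
        for f in ('tip_of','outline_of'):
            try:
                print(n,f,l,[(round(d['p'],2),np.round(d['xy'],1).tolist(),world(c,*d['xy']).round(3).tolist()) for d in getattr(robot,f)(l,n)[:4]])
            except Exception as e: print(l,f,repr(e)[:80])
E
```

```text
0.0 [ 0.20053886 -0.59118302  0.22158588] [ 9.86682158e-01  1.62656626e-01  2.02958989e-05 -1.06802920e-03] 0.08696512902468058
scene [-0.239  0.631  0.692]
scene tip_of glue_pot [(0.78, [340.0, 291.0], [0.492, 0.106, 0.066])]
scene outline_of glue_pot [(0.83, [333.2, 255.5], [0.526, 0.098, 0.129])]
scene tip_of filler_cap [(0.65, [341.9, 237.4], [0.536, 0.069, 0.156])]
scene outline_of filler_cap [(0.66, [343.6, 232.6], [0.541, 0.061, 0.162]), (0.46, [409.8, 249.3], [0.587, -0.169, 0.022])]
scene tip_of cap_grip [(0.78, [341.4, 220.0], [0.548, 0.061, 0.187]), (0.48, [406.6, 246.4], [0.508, -0.083, 0.096])]
scene outline_of cap_grip [(0.67, [342.6, 230.8], [0.543, 0.062, 0.166]), (0.49, [411.9, 249.0], [0.595, -0.184, 0.013])]
scene tip_of filler_mouth [(0.64, [343.8, 229.2], [0.542, 0.059, 0.168])]
scene outline_of filler_mouth [(0.86, [332.1, 258.1], [0.521, 0.104, 0.127])]
vent_lever tip_of ValueError('it knows: cap_grip, filler_cap, filler_mouth, glue_bottle, glue_pot,
scene outline_of vent_lever [(0.83, [400.3, 205.7], [0.537, -0.085, 0.181])]
scene tip_of vent_grip [(0.63, [399
[... 1829 characters left out ...]
542, -0.088, 0.21])]
top tip_of vent_grip [(0.52, [441.0, 254.8], [0.542, -0.089, 0.211])]
top outline_of vent_grip [(0.57, [437.7, 256.3], [0.54, -0.084, 0.205]), (0.34, [355.0, 249.4], [0.553, 0.052, 0.188])]
top tip_of vent_pivot [(0.97, [426.4, 273.6], [0.516, -0.079, 0.125])]
top outline_of vent_pivot [(0.85, [367.9, 236.6], [0.579, 0.028, 0.157])]
top tip_of hardwood_block [(0.57, [455.1, 275.4], [0.517, -0.151, 0.036])]
top outline_of hardwood_block [(0.95, [458.4, 274.5], [0.518, -0.157, 0.039])]
top tip_of glue_bottle [(0.68, [272.8, 194.9], [0.66, 0.198, 0.128])]
top outline_of glue_bottle [(0.91, [268.7, 191.2], [0.666, 0.205, 0.129]), (0.31, [286.2, 310.2], [0.45, 0.179, 0.035])]
```

View pics/top0.png

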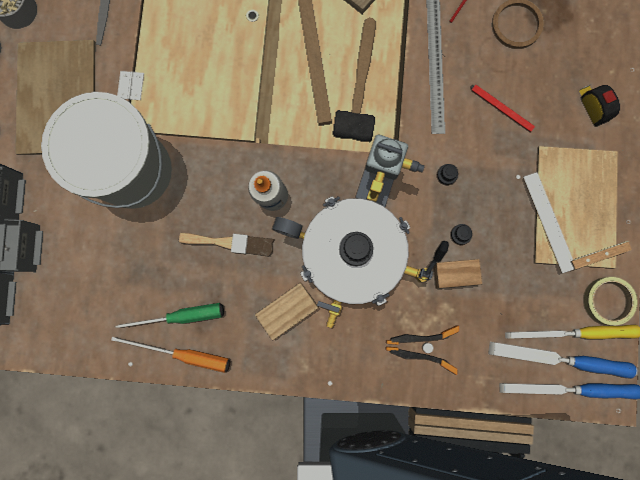

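View pics/scene0.png

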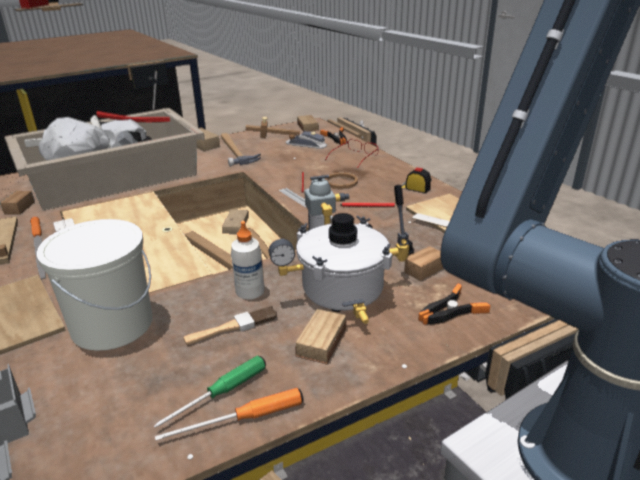

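Run:
```python
import cv2
a=cv2.imread('pics/top0.png')[150:330,260:500]; b=cv2.imread('pics/scene0.png')[170:320,260:460]
cv2.imwrite('pics/topz.png',cv2.resize(a,None,fx=3,fy=3,interpolation=2)); cv2.imwrite('pics/scz.png',cv2.resize(b,None,fx=3.9,fy=3.9,interpolation=2))
```

```text
(no output)
```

View pics/topz.png

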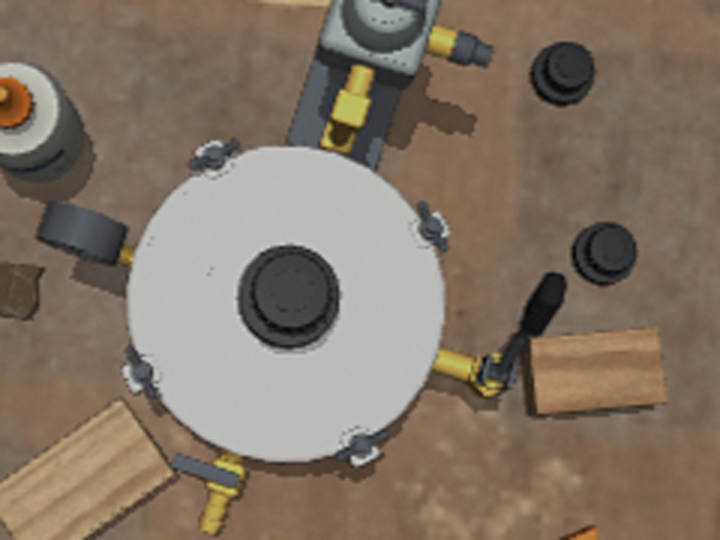

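View pics/scz.png

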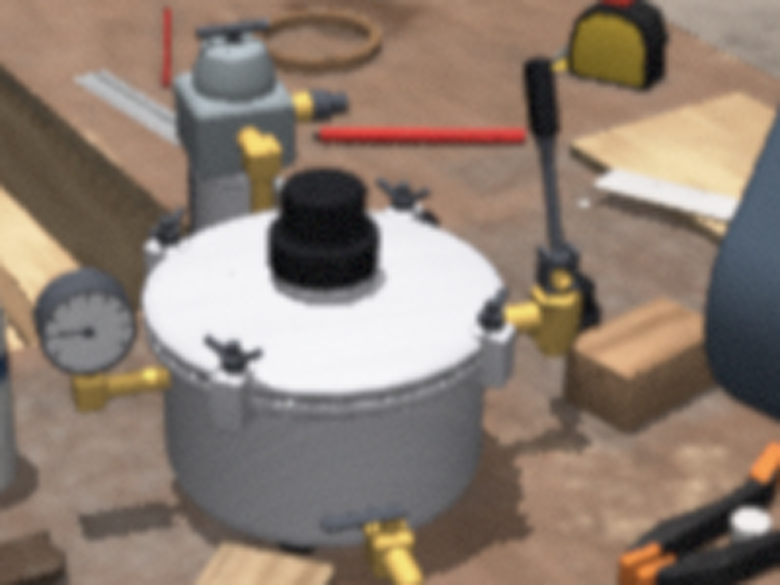

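Three things look like the cap. (355,250) sits on the pot lid and is the 60 mm one. (461,234) and (449,174) are small caps on the bench, so they are decoys. The crop confirms that the one on the pot is meant. The lever grip is at (440,255) and leans toward the regulator.

Run:
```python
from h import *
c=shot('top'); K=c['intrinsics']
v,u=np.mgrid[0:480,0:640]; d=c['z_map']
P=np.stack([(u-K[0,2])/K[0,0]*d,(v-K[1,2])/K[1,1]*d,d],-1); W=(P-c['t'])@c['R']
Z=W[...,2]
def reg(u0,v0,u1,v1,z0,z1):
    m=np.zeros_like(Z,bool); m[v0:v1,u0:u1]=True; m&=(Z>z0)&(Z<z1)&(d>0); return m
m=reg(290,190,420,310,.120,.140); print('lid',np.median(Z[m]))
cs,_=cv2.findContours(m.astype(np.uint8),0,1); cc=max(cs,key=cv2.contourArea); (a,b),r=cv2.minEnclosingCircle(cc); 
pts=W[cc[:,0,1],cc[:,0,0]][:,:2]
def fit(p):
    for _ in range(5):
        A=np.c_[2*p,np.ones(len(p))]; s=np.linalg.lstsq(A,(p**2).sum(1),rcond=None)[0]; R=np.sqrt(s[2]+s[:2]@s[:2]); e=abs(np.hypot(*(p-s[:2]).T)-R); p=p[e<max(.003,np.median(e)*2)]
    return s[:2],R
print('lid fit',fit(pts))
m=reg(330,220,385,280,.180,.195); print('captop',np.median(Z[m]),W[m][:,:2].mean(0),np.ptp(W[m][:,:2],axis=0))
m=reg(330,220,385,280,.150,.200); cs,_=cv2.findContours(m.astype(np.uint8),0,1); cc=max(cs,key=cv2.contourArea)
print('cap all',W[m][:,:2].min(0),W[m][:,:2].max(0))
m=reg(365,130,412,175,.17,.22);print('reg',np.median(Z[m]),Z[m].max(),W[m][:,:2].mean(0))
m=reg(432,235,455,275,.17,.23);print('grip',m.sum(),W[m].mean(0),W[m].min(0),W[m].max(0))
print('pivot',atz(c,*robot.tip_of('vent_pivot','top')[0]['xy'],.118))
print('ventgrip',atz(c,*robot.tip_of('vent_grip','top')[0]['xy'],.201))
c2=shot('scene')
print('pivot s',atz(c2,*robot.tip_of('vent_pivot','scene')[0]['xy'],.118), 'grip s',atz(c2,*robot.tip_of('vent_grip','scene')[0]['xy'],.201))
print(robot.get_obs()['time'])
```

```text
lid 0.1266391547383681
lid fit (array([0.55822196, 0.04943707]), np.float64(0.09456835684441003))
captop 0.18510036704814808 [0.55831056 0.04944934] [0.04322007 0.04450078]
cap all [0.52890379 0.02065147] [0.58735342 0.07852359]
reg 0.19096463234028158 0.20729411806245202 [ 0.72057486 -0.00503671]
grip 213 [ 0.54779918 -0.08783557  0.20946515] [ 0.53294077 -0.09953709  0.17032739] [ 0.56432253 -0.07901915  0.22436131]
pivot [ 0.5153033  -0.08483048  0.118     ]
ventgrip [ 0.54551496 -0.09175674  0.201     ]
pivot s [ 0.51909485 -0.07720344  0.118     ] grip s [0.41574357 0.33057021 0.201     ]
2.1
```

```bash
cat >> h.py <<'E'
from scipy.spatial.transform import Rotation as Ro
C=np.array([.558,.0495]); YAW=-.315
def down(yaw,tilt=0): # tool x along yaw, z down
    return Ro.from_euler('z',yaw)*Ro.from_euler('x',np.pi)*Ro.from_euler('y',tilt)
def to(p,yaw,o=None):
    o=o or robot.get_obs(); R=Ro.from_quat(o['tool_rot'])
    t=R.inv().apply(np.array(p)-o['position'])*100; r=(R.inv()*down(yaw)).as_rotvec()
    print('t',t.round(2),'r',r.round(3),'rows',round(np.linalg.norm(t)/4.17,1),round(np.linalg.norm(r)/.125,1))
def st():
    o=robot.get_obs(); R=Ro.from_quat(o['tool_rot']).as_matrix()
    print('t',round(o['time'],2),'p',o['position'].round(4),'yaw',round(np.arctan2(R[1,0],R[0,0]),3),'tz',R[:,2].round(3),'F',o['ft_force'].round(1),'M',o['moment'].round(2),'w',round(o['grip_width'],4),'q',o['q'].round(2)); return o
def pot(x,y,z):
    c,s=np.cos(YAW),np.sin(YAW); return np.array([C[0]+c*x-s*y,C[1]+s*x+c*y,z])
E
python3 - <<'E'
from h import *
o=st(); print(pot(.035,-.135,.201)); to(pot(.035,-.135,.33),YAW)
E
```

```text
t 2.1 p [ 0.2007 -0.5919  0.2225] yaw 0.327 tz [-0.  0. -1.] F [-0.  0.  0.] M [-0.02 -0.02 -0.02] w 0.087 q [-1.42  0.53  1.43 -0.    1.18 -0.18]
[ 0.54945265 -0.08970109  0.201     ]
t [ 49.15 -36.36 -10.75] r [-0.     0.     0.642] rows 14.9 5.1
```

Request:
send_rows --deltas '[{"tx": 0,"ty": 0,"tz": -4},{"tx": 3,"ty": -1.5,"tz": -7},{"tx": 6,"ty": -4,"tz": -9},{"tx": 9,"ty": -6.5,"tz": -10.75},{"tx": 12.3,"ty": -9,"tz": -10.75}]'

```text
schema error: expected keys tx, ty, tz, rx, ry, rz
```

Request:
send_rows --deltas '[{"tx": 3.2,"ty": -2.4},{"tx": 6.4,"ty": -4.8},{"tx": 9.6,"ty": -7.2},{"tx": 12.8,"ty": -9.5},{"tx": 16,"ty": -11.9}]'

```text
schema error: expected keys tx, ty, tz, rx, ry, rz
```

Request:
send_rows --deltas '[{"tx": 3.2,"ty": -2.4},{"tx": 6.4,"ty": -4.8},{"tx": 9.6,"ty": -7.2},{"tx": 12.8,"ty": -9.5},{"tx": 16,"ty": -11.9}]'

```text
schema error: expected keys tx, ty, tz, rx, ry, rz
```

Request:
send_rows --deltas '[{"tx": 3.2,"ty": -2.4,"rz": 0.12},{"tx": 4.85,"ty": -3.6,"rz": 0.24},{"tx": 4.85,"ty": -3.6,"rz": 0.36},{"tx": 4.85,"ty": -3.6,"rz": 0.48},{"tx": 4.85,"ty": -3.6,"rz": 0.6}]'

```text
schema error: expected keys tx, ty, tz, rx, ry, rz
```

Run:
```python
from h import *
o=st(); to(pot(.035,-.135,.33),YAW)
c=robot.camera('wrist'); cv2.imwrite('pics/w1.png',c['color'][:,:,::-1]); K=c['intrinsics'];T=c['tool_from_camera']
R=Ro.from_quat(o['tool_rot']).as_matrix()
def w(u,v,z=None,h=None):
    r=R@T[:3,:3]@np.array([(u-K[0,2])/K[0,0],(v-K[1,2])/K[1,1],1]); s=R@T[:3,3]+o['position']
    k=z if h is None else (h-s[2])/r[2]
    return s+r*k
for l,h in [('vent_grip',.201),('vent_pivot',.118),('cap_grip',.173)]:
    for d in robot.tip_of(l,'wrist')[:3]: print(l,round(d['p'],2),np.round(d['xy']),w(*d['xy'],h=h).round(4),w(*d['xy'],z=c['z_map'][int(d['xy'][1]),int(d['xy'][0])]).round(4))
d=c['z_map'];v,u=np.mgrid[0:480,0:640]
P=np.stack([(u-K[0,2])/K[0,0]*d,(v-K[1,2])/K[1,1]*d,d],-1)@T[:3,:3].T+T[:3,3]; W=P@R.T+o['position']
m=(d>0)&(W[...,2]>.17)&(W[...,2]<.23)&(np.hypot(W[...,0]-.55,W[...,1]+.09)<.05)
p=W[m]; print(m.sum(),p.mean(0),p.min(0),p.max(0))
if m.sum()>20: np.save('p.npy',p); q=p-np.r_[C,0]; cs,sn=np.cos(YAW),np.sin(YAW); print('pot x,y ranges',np.percentile(q[:,0]*cs+q[:,1]*sn,[2,50,98]),np.percentile(-q[:,0]*sn+q[:,1]*cs,[2,50,98]))
```

```text
t 2.1 p [ 0.2007 -0.5919  0.2225] yaw 0.327 tz [-0.  0. -1.] F [-0.  0.  0.] M [-0.02 -0.02 -0.02] w 0.087 q [-1.42  0.53  1.43 -0.    1.18 -0.18]
t [ 49.15 -36.36 -10.75] r [-0.     0.     0.642] rows 14.9 5.1<stdin>:14: RuntimeWarning: Mean of empty slice.
  ret = um.true_divide(
Traceback (most recent call last):
ValueError: zero-size array to reduction operation minimum which has no identity
```

View pics/w1.png

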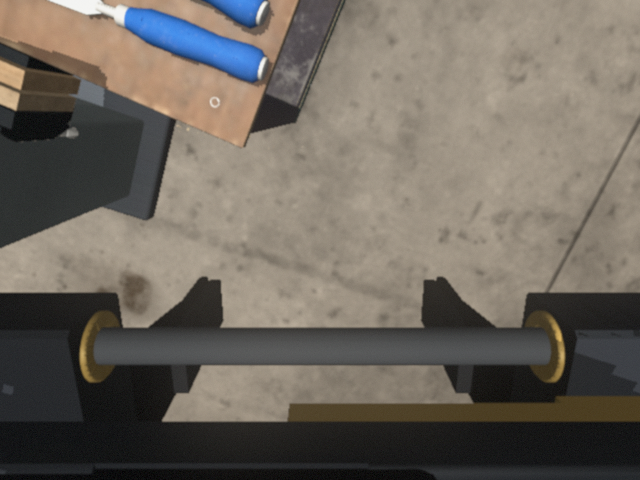

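All six keys are needed in every row, so nothing moved. The wrist picture shows only floor and the bench edge.

Request:
send_rows --deltas '[{"tx": 0,"ty": 0,"tz": -4,"rx": 0,"ry": 0,"rz": 0},{"tx": 3,"ty": -1.5,"tz": -7,"rx": 0,"ry": 0,"rz": 0},{"tx": 6,"ty": -4,"tz": -9,"rx": 0,"ry": 0,"rz": 0},{"tx": 9,"ty": -6.5,"tz": -10.75,"rx": 0,"ry": 0,"rz": 0},{"tx": 12.3,"ty": -9,"tz": -10.75,"rx": 0,"ry": 0,"rz": 0}]'

```text
time: 2.72
position: [0.286, -0.473, 0.3335]
tool_rot: [0.987, 0.162, 0.001, 0.004]
ft_force: [0.6, -1.7, 1.5]
grip_width: 0.0871
```

Request:
send_rows --deltas '[{"tx": 3.2,"ty": -2.4,"tz": 0,"rx": 0,"ry": 0,"rz": 0},{"tx": 6.4,"ty": -4.8,"tz": 0,"rx": 0,"ry": 0,"rz": 0},{"tx": 9.6,"ty": -7.2,"tz": 0,"rx": 0,"ry": 0,"rz": 0},{"tx": 12.8,"ty": -9.5,"tz": 0,"rx": 0,"ry": 0,"rz": 0},{"tx": 16,"ty": -11.9,"tz": 0,"rx": 0,"ry": 0,"rz": 0}]'

```text
time: 3.13
position: [0.3992, -0.3062, 0.33]
tool_rot: [0.987, 0.162, 0.0, 0.0]
ft_force: [1.3, -0.3, 0.2]
grip_width: 0.0871
```

Request:
send_rows --deltas '[{"tx": 3.2,"ty": -2.4,"tz": 0,"rx": 0,"ry": 0,"rz": 0},{"tx": 6.4,"ty": -4.8,"tz": 0,"rx": 0,"ry": 0,"rz": 0},{"tx": 9.6,"ty": -7.2,"tz": 0,"rx": 0,"ry": 0,"rz": 0},{"tx": 12.8,"ty": -9.5,"tz": 0,"rx": 0,"ry": 0,"rz": 0},{"tx": 16,"ty": -11.9,"tz": 0,"rx": 0,"ry": 0,"rz": 0}]'

```text
time: 3.55
position: [0.5126, -0.142, 0.33]
tool_rot: [0.987, 0.163, 0.0, 0.0]
ft_force: [0.5, -1.3, 0.5]
grip_width: 0.0868
```

Request:
send_rows --deltas '[{"tx": 3.2,"ty": -2.4,"tz": 0,"rx": 0,"ry": 0,"rz": 0.12},{"tx": 4.85,"ty": -3.6,"tz": 0,"rx": 0,"ry": 0,"rz": 0.24},{"tx": 4.85,"ty": -3.6,"tz": 0,"rx": 0,"ry": 0,"rz": 0.36},{"tx": 4.85,"ty": -3.6,"tz": 0,"rx": 0,"ry": 0,"rz": 0.48},{"tx": 4.85,"ty": -3.6,"tz": 0,"rx": 0,"ry": 0,"rz": 0.6}]'

```text
time: 3.97
position: [0.5463, -0.0932, 0.3296]
tool_rot: [0.99, -0.138, -0.0, 0.0]
ft_force: [1.2, -0.2, 0.7]
grip_width: 0.0871
```

```bash
cat > w.py <<'E'
from h import *
import sys
o=st(); to(pot(.035,-.135,.33),YAW)
c=robot.camera('wrist'); cv2.imwrite('pics/'+sys.argv[1],c['color'][:,:,::-1]); K=c['intrinsics'];T=c['tool_from_camera']
R=Ro.from_quat(o['tool_rot']).as_matrix()
def w(u,v,z=None,h=None):
    r=R@T[:3,:3]@np.array([(u-K[0,2])/K[0,0],(v-K[1,2])/K[1,1],1]); s=R@T[:3,3]+o['position']
    k=z if h is None else (h-s[2])/r[2]
    return s+r*k
for l,h in [('vent_grip',.201),('vent_pivot',.118),('cap_grip',.173)]:
    for d in robot.tip_of(l,'wrist')[:3]: print(l,round(d['p'],2),np.round(d['xy']),w(*d['xy'],h=h).round(4))
d=c['z_map'];v,u=np.mgrid[0:480,0:640]
P=np.stack([(u-K[0,2])/K[0,0]*d,(v-K[1,2])/K[1,1]*d,d],-1)@T[:3,:3].T+T[:3,3]; W=P@R.T+o['position']
m=(d>0)&(W[...,2]>.17)&(W[...,2]<.235)&(np.hypot(W[...,0]-.55,W[...,1]+.09)<.05)
p=W[m]; print(m.sum())
if m.sum()>20: print(p.mean(0),p.min(0),p.max(0)); q=p-np.r_[C,0]; cs,sn=np.cos(YAW),np.sin(YAW); print('pot x,y ranges',np.percentile(q[:,0]*cs+q[:,1]*sn,[2,50,98]),np.percentile(-q[:,0]*sn+q[:,1]*cs,[2,50,98]))
E
python3 w.py w2.png
```

```text
t 3.97 p [ 0.5463 -0.0932  0.3296] yaw -0.277 tz [-0. -0. -1.] F [ 1.2 -0.2  0.7] M [ 0.04 -0.   -0.01] w 0.0871 q [-0.37  0.32  1.47 -0.    1.35  1.48]
t [ 0.2  -0.42 -0.04] r [0.    0.    0.038] rows 0.1 0.3
vent_grip 0.81 [316. 222.] [ 0.549  -0.0886  0.201 ]
cap_grip 0.9 [377. 117.] [ 0.6082 -0.1526  0.173 ]
cap_grip 0.82 [322.   1.] [ 0.6942 -0.1345  0.173 ]
cap_grip 0.77 [149. 246.] [0.5607 0.0513 0.173 ]
656
[ 0.55545324 -0.08992779  0.2178639 ] [ 0.5339832  -0.0985212   0.18783166] [ 0.56743791 -0.0784947   0.22440387]
pot x,y ranges [0.02180081 0.04160607 0.05197412] [-0.13997269 -0.13340622 -0.12682591]
```

View pics/w2.png

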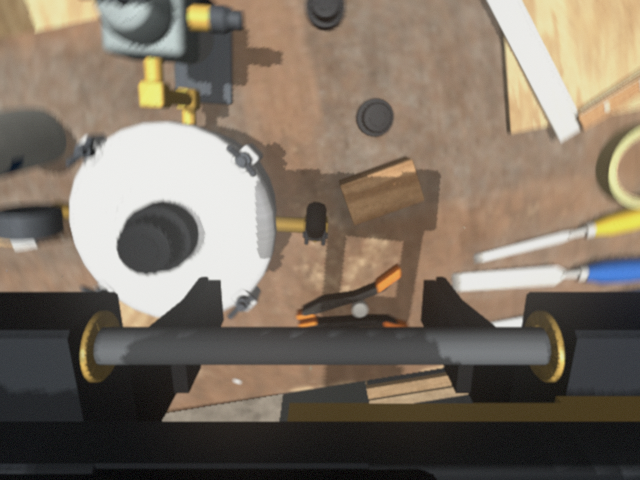

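The wrist picture shows the lever grip at (316,222). The network and the depth agree on (0.549, -0.089). I'm descending with the jaws narrowed to 4 cm.

Request:
send_rows --claw 4 --squeeze 25 --deltas '[{"tx": 0.2,"ty": -0.45,"tz": 2,"rx": 0,"ry": 0,"rz": 0.04},{"tx": 0.2,"ty": -0.45,"tz": 5,"rx": 0,"ry": 0,"rz": 0.04},{"tx": 0.2,"ty": -0.45,"tz": 8,"rx": 0,"ry": 0,"rz": 0.04},{"tx": 0.2,"ty": -0.45,"tz": 9.5,"rx": 0,"ry": 0,"rz": 0.04},{"tx": 0.2,"ty": -0.45,"tz": 9.5,"rx": 0,"ry": 0,"rz": 0.04}]'

```text
time: 4.58
position: [0.5464, -0.0896, 0.231]
tool_rot: [0.988, -0.155, -0.004, -0.001]
ft_force: [-0.9, -0.6, -0.2]
grip_width: 0.0617
```

Request:
send_rows --deltas '[{"tx": 0,"ty": 0,"tz": 1.5,"rx": 0,"ry": 0,"rz": 0},{"tx": 0,"ty": 0,"tz": 3,"rx": 0,"ry": 0,"rz": 0},{"tx": 0,"ty": 0,"tz": 4.5,"rx": 0,"ry": 0,"rz": 0},{"tx": 0,"ty": 0,"tz": 5.3,"rx": 0,"ry": 0,"rz": 0},{"tx": 0,"ty": 0,"tz": 5.3,"rx": 0,"ry": 0,"rz": 0}]'

```text
time: 5.0
position: [0.5487, -0.0903, 0.181]
tool_rot: [0.988, -0.156, -0.001, -0.0]
ft_force: [-0.2, -0.6, 0.6]
grip_width: 0.0406
```

```bash
python3 w.py w3.png
```

```text
t 5.0 p [ 0.5487 -0.0903  0.181 ] yaw -0.313 tz [-0.002  0.001 -1.   ] F [-0.2 -0.6  0.6] M [ 0.04 -0.02 -0.05] w 0.0406 q [-0.36  0.49  1.65  0.    1.01  1.52]
t [  0.02  -0.08 -14.9 ] r [-0.     0.002  0.002] rows 3.6 0.0
vent_grip 0.64 [319. 321.] [ 0.5499 -0.0883  0.201 ]
vent_pivot 0.59 [319. 303.] [ 0.5187 -0.0777  0.118 ]
cap_grip 0.76 [403. 116.] [ 0.6118 -0.1438  0.173 ]
cap_grip 0.73 [ 35. 352.] [0.5616 0.0498 0.173 ]
6207
[ 0.55573034 -0.09105909  0.21212439] [ 0.52989214 -0.12444563  0.17938601] [ 0.57011324 -0.06037973  0.23499993]
pot x,y ranges [0.02549419 0.04413194 0.05181004] [-0.16488396 -0.13343393 -0.10438631]
```

View pics/w3.png

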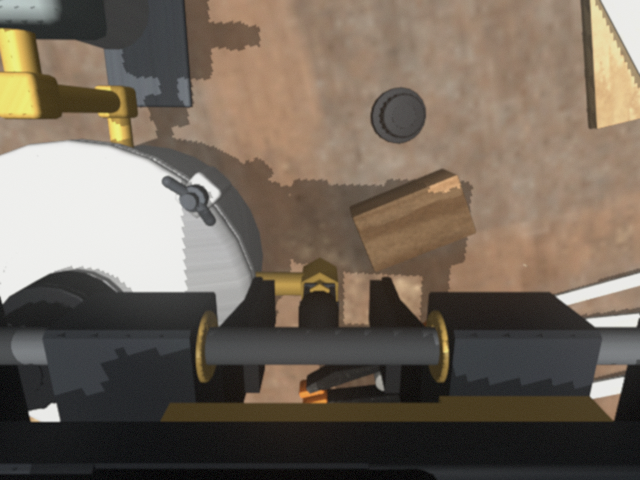

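Request:
send_rows --claw 0 --squeeze 30 --deltas '[{"tx": 0,"ty": 0,"tz": 0,"rx": 0,"ry": 0,"rz": 0},{"tx": 0,"ty": 0,"tz": 0,"rx": 0,"ry": 0,"rz": 0},{"tx": 0,"ty": 0,"tz": 0,"rx": 0,"ry": 0,"rz": 0},{"tx": 0,"ty": 0,"tz": 0,"rx": 0,"ry": 0,"rz": 0},{"tx": 0,"ty": 0,"tz": 0,"rx": 0,"ry": 0,"rz": 0}]'

```text
time: 5.62
position: [0.5495, -0.0896, 0.1819]
tool_rot: [0.988, -0.156, 0.0, -0.001]
ft_force: [3.1, 10.5, 1.7]
grip_width: 0.0145
```

Request:
send_rows --deltas '[{"tx": -0.85,"ty": -0.1,"tz": -0.3,"rx": 0,"ry": 0,"rz": 0},{"tx": -1.7,"ty": -0.1,"tz": -0.53,"rx": 0,"ry": 0,"rz": 0},{"tx": -2.6,"ty": -0.1,"tz": -0.66,"rx": 0,"ry": 0,"rz": 0},{"tx": -3.5,"ty": -0.1,"tz": -0.71,"rx": 0,"ry": 0,"rz": 0},{"tx": -4.4,"ty": -0.1,"tz": -0.66,"rx": 0,"ry": 0,"rz": 0}]'

```text
time: 6.03
position: [0.5145, -0.0775, 0.1897]
tool_rot: [0.988, -0.157, 0.009, 0.001]
ft_force: [11.0, 0.2, -4.1]
grip_width: 0.0134
```

```bash
python3 w.py w4.png
```

```text
t 6.03 p [ 0.5145 -0.0775  0.1897] yaw -0.315 tz [ 0.017 -0.004 -1.   ] F [11.   0.2 -4.1] M [-0.24 -2.35 -0.17] w 0.0134 q [-0.37  0.43  1.74  0.    0.96  1.52]
t [  3.94   0.06 -13.96] r [-0.002 -0.017 -0.   ] rows 3.5 0.1
vent_grip 0.69 [323. 312.] [ 0.5143 -0.077   0.201 ]
vent_pivot 0.87 [322. 247.] [ 0.5168 -0.0775  0.118 ]
cap_grip 0.84 [401.  66.] [ 0.5964 -0.1374  0.173 ]
4576
[ 0.52548091 -0.07989174  0.2155808 ] [ 0.50296749 -0.09614369  0.18834879] [ 0.53091723 -0.06312472  0.23496771]
pot x,y ranges [0.00579658 0.00856174 0.01375057] [-0.14852268 -0.13296319 -0.11768327]
```

View pics/w4.png

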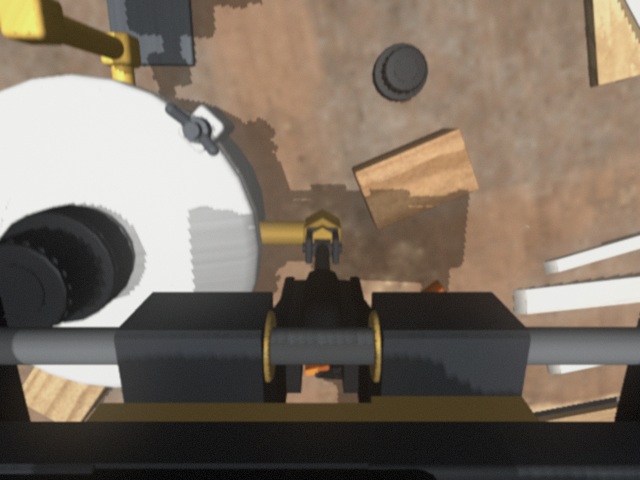

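The lever is held and swinging. I'm continuing with a small overshoot to cover compliance.

Request:
send_rows --deltas '[{"tx": -0.9,"ty": 0,"tz": 0.13,"rx": 0,"ry": 0,"rz": 0},{"tx": -1.76,"ty": 0,"tz": 0.36,"rx": 0,"ry": 0,"rz": 0},{"tx": -2.6,"ty": 0,"tz": 0.66,"rx": 0,"ry": 0,"rz": 0},{"tx": -3.4,"ty": 0,"tz": 0.95,"rx": 0,"ry": 0,"rz": 0},{"tx": -3.9,"ty": 0,"tz": 1.15,"rx": 0,"ry": 0,"rz": 0}]'

```text
time: 6.65
position: [0.4805, -0.0662, 0.1813]
tool_rot: [0.988, -0.157, 0.013, 0.001]
ft_force: [10.9, 3.3, 12.8]
grip_width: 0.0134
```

Request:
send_rows --deltas '[{"tx": -0.2,"ty": 0,"tz": 0.1,"rx": 0,"ry": 0,"rz": 0},{"tx": -0.2,"ty": 0,"tz": 0.1,"rx": 0,"ry": 0,"rz": 0},{"tx": -0.2,"ty": 0,"tz": 0.1,"rx": 0,"ry": 0,"rz": 0}]'

```text
time: 6.9
position: [0.4776, -0.0652, 0.18]
tool_rot: [0.988, -0.157, 0.011, 0.001]
ft_force: [8.2, 3.3, 13.4]
grip_width: 0.0138
```

```bash
python3 w.py w5.png
python3 - <<'E'
from h import *
o=robot.get_obs(); g=o['position']+[0,0,.019]; pv=pot(0,-.135,.118); e=np.array([np.cos(YAW),np.sin(YAW)])
x=(g-pv)[:2]@e; print('x',x,'z',g[2]-.118,'phi',.4-np.arctan2(x,g[2]-.118))
c=shot('scene','s5.png'); cv2.imwrite('pics/s5z.png',cv2.resize(c['color'][150:330,300:480,::-1],None,fx=3.3,fy=3.3))
E
```

```text
t 6.9 p [ 0.4776 -0.0652  0.18  ] yaw -0.315 tz [ 0.021 -0.005 -1.   ] F [ 8.2  3.3 13.4] M [ 0.21 -1.72  0.03] w 0.0138 q [-0.37  0.39  1.85  0.    0.88  1.51]
t [  7.92   0.08 -14.83] r [-0.002 -0.022  0.   ] rows 4.0 0.2
vent_grip 0.98 [322. 301.] [ 0.4864 -0.0673  0.201 ]
vent_pivot 0.67 [324. 183.] [ 0.5177 -0.0781  0.118 ]
cap_grip 0.93 [410.  10.] [ 0.5774 -0.1314  0.173 ]
cap_grip 0.82 [  4. 199.] [0.5603 0.0506 0.173 ]
12
x -0.04085612454213193 z 0.0810048464448345 phi 0.8671346418641325
```

View pics/s5z.png

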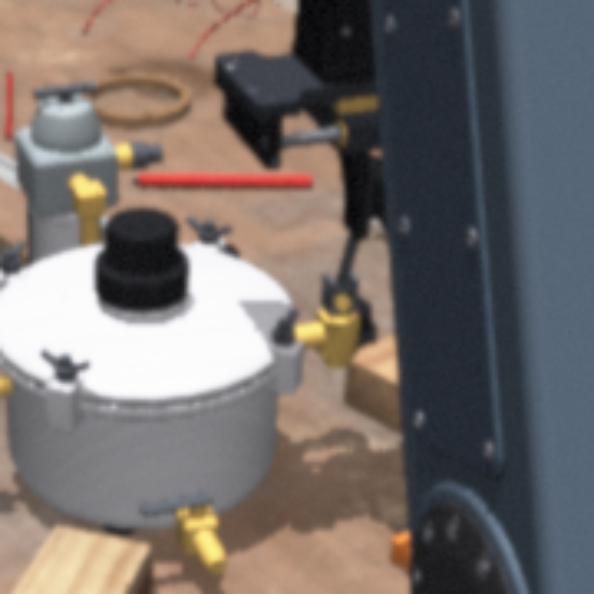

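View pics/w5.png

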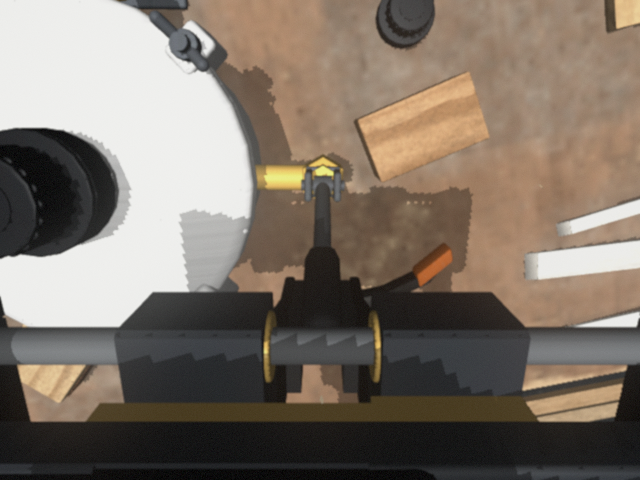

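Request:
send_rows --deltas '[{"tx": -0.3,"ty": 0,"tz": 0.15,"rx": 0,"ry": 0,"rz": 0},{"tx": -0.6,"ty": 0,"tz": 0.3,"rx": 0,"ry": 0,"rz": 0},{"tx": -0.6,"ty": 0,"tz": 0.3,"rx": 0,"ry": 0,"rz": 0},{"tx": -0.6,"ty": 0,"tz": 0.3,"rx": 0,"ry": 0,"rz": 0},{"tx": -0.6,"ty": 0,"tz": 0.3,"rx": 0,"ry": 0,"rz": 0}]'

```text
time: 7.57
position: [0.4721, -0.0634, 0.177]
tool_rot: [0.988, -0.157, 0.011, 0.001]
ft_force: [7.5, 3.4, 14.0]
grip_width: 0.0137
```

```bash
cat > phi.py <<'E'
from h import *
o=st(); g=o['position']-.019*Ro.from_quat(o['tool_rot']).as_matrix()[:,2]; pv=pot(0,-.135,.118); e=np.array([np.cos(YAW),np.sin(YAW)])
x=(g-pv)[:2]@e; print('x',x,'z',g[2]-.118,'r',np.hypot(x,g[2]-.118),'phi',.4-np.arctan2(x,g[2]-.118))
E
python3 phi.py
```

```text
t 7.57 p [ 0.4721 -0.0634  0.177 ] yaw -0.315 tz [ 0.022 -0.005 -1.   ] F [ 7.5  3.4 14. ] M [ 0.22 -1.73  0.01] w 0.0137 q [-0.37  0.39  1.86  0.    0.87  1.51]
x -0.04716316477891658 z 0.07804029492671272 r 0.09118471222859421 phi 0.9436073170136452
```

Request:
send_rows --deltas '[{"tx": -0.3,"ty": 0,"tz": 0.1,"rx": 0,"ry": 0,"rz": 0},{"tx": -0.5,"ty": 0,"tz": 0.2,"rx": 0,"ry": 0,"rz": 0},{"tx": -0.5,"ty": 0,"tz": 0.2,"rx": 0,"ry": 0,"rz": 0},{"tx": -0.5,"ty": 0,"tz": 0.2,"rx": 0,"ry": 0,"rz": 0}]'

```text
time: 7.9
position: [0.4678, -0.062, 0.1747]
tool_rot: [0.988, -0.157, 0.012, 0.001]
ft_force: [10.4, 3.4, 10.7]
grip_width: 0.0135
```

```bash
python3 phi.py; python3 w.py w6.png | grep -E "vent"
```

```text
t 7.9 p [ 0.4678 -0.062   0.1747] yaw -0.315 tz [ 0.022 -0.005 -1.   ] F [10.4  3.4 10.7] M [ 0.25 -1.94 -0.04] w 0.0135 q [-0.37  0.39  1.88  0.    0.85  1.51]
x -0.051657365174053185 z 0.07571959828423555 r 0.09166210198905266 phi 0.9986926107880251
vent_grip 0.75 [324. 295.] [ 0.4809 -0.0659  0.201 ]
vent_pivot 0.66 [324. 164.] [ 0.5185 -0.0787  0.118 ]
```

View pics/w6.png

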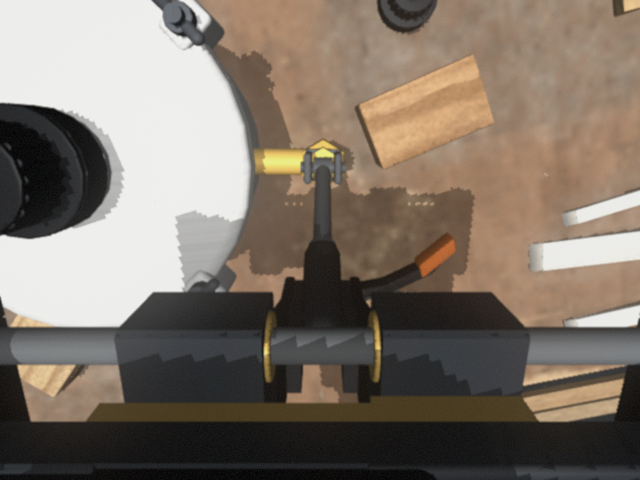

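Run:
```python
from h import *
o=robot.get_obs(); c=robot.camera('wrist');K=c['intrinsics'];T=c['tool_from_camera'];R=Ro.from_quat(o['tool_rot']).as_matrix();d=c['z_map']
e=np.array([np.cos(YAW),np.sin(YAW)]); L=[]
for v in range(185,282,8):
    z=np.median(d[v,319:327]); p=R@(T[:3,:3]@np.array([(323-K[0,2])/K[0,0]*z,(v-K[1,2])/K[1,1]*z,z])+T[:3,3])+o['position']
    L.append(((p[:2]-C)@e,p[2])); print(v,np.round(L[-1],4))
```

```text
185 [-0.0063  0.1396]
193 [-0.0092  0.1458]
201 [-0.012   0.1521]
209 [-0.0147  0.1574]
217 [-0.0173  0.1623]
225 [-0.0195  0.1681]
233 [-0.0219  0.1725]
241 [-0.0216  0.1859]
249 [-0.0233  0.1909]
257 [-0.0251  0.1953]
265 [-0.0269  0.199 ]
273 [-0.0289  0.2019]
281 [-0.0305  0.2055]
```

Request:
send_rows --squeeze 45 --deltas '[{"tx": -0.2,"ty": 0,"tz": 0.1,"rx": 0,"ry": 0,"rz": 0},{"tx": -0.4,"ty": 0,"tz": 0.2,"rx": 0,"ry": 0,"rz": 0},{"tx": -0.6,"ty": 0,"tz": 0.3,"rx": 0,"ry": 0,"rz": 0},{"tx": -0.8,"ty": 0,"tz": 0.4,"rx": 0,"ry": 0,"rz": 0},{"tx": -0.8,"ty": 0,"tz": 0.4,"rx": 0,"ry": 0,"rz": 0}]'

```text
time: 8.57
position: [0.4641, -0.0607, 0.1723]
tool_rot: [0.987, -0.157, 0.016, 0.002]
ft_force: [13.9, 4.0, 14.7]
grip_width: 0.0136
```

```bash
cat > lean.py <<'E'
from h import *
o=st(); c=robot.camera('wrist');K=c['intrinsics'];T=c['tool_from_camera'];R=Ro.from_quat(o['tool_rot']).as_matrix();d=c['z_map']
e=np.array([np.cos(YAW),np.sin(YAW)])
v,u=np.mgrid[0:480,0:640]
P=np.stack([(u-K[0,2])/K[0,0]*d,(v-K[1,2])/K[1,1]*d,d],-1)@T[:3,:3].T+T[:3,3]; W=P@R.T+o['position']
X=(W[...,:2]-C)@e; Y=(W[...,:2]-C)@np.array([-e[1],e[0]]); Z=W[...,2]
cv2.imwrite('pics/lean.png',c['color'][:,:,::-1])
m=(d>0)&(abs(Y+.1345)<.0025)&(Z>.137)&(Z<.17)&(abs(X)<.05)
a=np.polyfit(Z[m],X[m],1); print(m.sum(),'lean slope',np.arctan(a[0]),'phi',.4-np.arctan(a[0]),'resid',np.std(X[m]-np.polyval(a,Z[m])),'x at pivot',np.polyval(a,.118), 'Ymed',np.median(Y[(d>0)&(abs(Y+.1345)<.01)&(Z>.137)&(Z<.165)&(abs(X)<.05)]))
E
python3 lean.py; python3 phi.py
```

```text
t 8.57 p [ 0.4641 -0.0607  0.1723] yaw -0.315 tz [ 0.031 -0.008 -0.999] F [13.9  4.  14.7] M [ 0.27 -2.52  0.01] w 0.0136 q [-0.37  0.39  1.89  0.01  0.83  1.51]
560 lean slope -0.49382379203670795 phi 0.893823792036708 resid 0.0010161037564680564 x at pivot 0.003896283449413507 Ymed -0.13295098853448456
t 8.62 p [ 0.464  -0.0607  0.1723] yaw -0.316 tz [ 0.031 -0.008 -0.999] F [14.7  2.8 16. ] M [ 0.29 -2.56 -0.04] w 0.0136 q [-0.37  0.39  1.89  0.01  0.83  1.51]
x -0.05580062539241027 z 0.07325148424233663 r 0.09208414487787457 phi 1.0509900876569946
```

The lever stands at 0.89 rad by depth, against its stop. I'm easing it back slowly along the arc.

Request:
send_rows --deltas '[{"tx": 0.5,"ty": 0,"tz": -0.25,"rx": 0,"ry": 0,"rz": 0},{"tx": 1.0,"ty": 0,"tz": -0.5,"rx": 0,"ry": 0,"rz": 0},{"tx": 1.5,"ty": 0,"tz": -0.75,"rx": 0,"ry": 0,"rz": 0},{"tx": 2.1,"ty": 0,"tz": -1.0,"rx": 0,"ry": 0,"rz": 0},{"tx": 2.6,"ty": 0,"tz": -1.15,"rx": 0,"ry": 0,"rz": 0}]'

```text
time: 9.03
position: [0.4732, -0.0637, 0.178]
tool_rot: [0.988, -0.156, -0.003, -0.001]
ft_force: [-4.2, 6.6, 4.9]
grip_width: 0.0137
```

```bash
python3 phi.py;python3 lean.py
```

```text
t 9.03 p [ 0.4732 -0.0637  0.178 ] yaw -0.313 tz [-0.006  0.004 -1.   ] F [-4.2  6.6  4.9] M [0.98 1.39 0.02] w 0.0137 q [-0.37  0.4   1.84  0.    0.91  1.51]
x -0.04539733059068552 z 0.0790284075101608 r 0.0911394909923905 phi 0.9214157223969585
t 9.03 p [ 0.4732 -0.0637  0.178 ] yaw -0.313 tz [-0.006  0.004 -1.   ] F [-4.2  6.6  4.9] M [0.98 1.39 0.02] w 0.0137 q [-0.37  0.4   1.84  0.    0.91  1.51]
442 lean slope -0.37226052364321566 phi 0.7722605236432156 resid 0.000996114270702552 x at pivot 0.0034937887929973113 Ymed -0.13289036437029395
```

Request:
send_rows --deltas '[{"tx": 0.4,"ty": 0,"tz": -0.17,"rx": 0,"ry": 0,"rz": 0},{"tx": 0.8,"ty": 0,"tz": -0.35,"rx": 0,"ry": 0,"rz": 0},{"tx": 1.2,"ty": 0,"tz": -0.5,"rx": 0,"ry": 0,"rz": 0},{"tx": 1.6,"ty": 0,"tz": -0.65,"rx": 0,"ry": 0,"rz": 0},{"tx": 2.05,"ty": 0,"tz": -0.77,"rx": 0,"ry": 0,"rz": 0}]'

```text
time: 9.5
position: [0.4914, -0.0698, 0.1846]
tool_rot: [0.988, -0.156, -0.005, -0.001]
ft_force: [-2.5, 4.1, -3.7]
grip_width: 0.0135
```

Request:
send_rows --deltas '[{"tx": 0.45,"ty": 0,"tz": -0.11,"rx": 0,"ry": 0,"rz": 0},{"tx": 0.9,"ty": 0,"tz": -0.18,"rx": 0,"ry": 0,"rz": 0},{"tx": 1.35,"ty": 0,"tz": -0.25,"rx": 0,"ry": 0,"rz": 0},{"tx": 1.8,"ty": 0,"tz": -0.27,"rx": 0,"ry": 0,"rz": 0},{"tx": 2.25,"ty": 0,"tz": -0.29,"rx": 0,"ry": 0,"rz": 0}]'

```text
time: 9.92
position: [0.5119, -0.0766, 0.1874]
tool_rot: [0.988, -0.156, -0.006, -0.001]
ft_force: [-5.4, 4.3, -0.9]
grip_width: 0.0137
```

```bash
python3 phi.py;python3 lean.py
```

```text
t 9.92 p [ 0.5119 -0.0766  0.1874] yaw -0.313 tz [-0.011  0.005 -1.   ] F [-5.4  4.3 -0.9] M [ 1.09  1.84 -0.08] w 0.0137 q [-0.36  0.44  1.73  0.    0.99  1.52]
x -0.004555345997654369 z 0.08836852355440497 r 0.08848585837490515 phi 0.45150382961775243
t 9.92 p [ 0.5119 -0.0766  0.1874] yaw -0.313 tz [-0.011  0.005 -1.   ] F [-5.4  4.3 -0.9] M [ 1.09  1.84 -0.08] w 0.0137 q [-0.36  0.44  1.73  0.    0.99  1.52]
187 lean slope 0.028653335895920652 phi 0.37134666410407935 resid 0.0007821887003565708 x at pivot 0.003931045785826314 Ymed -0.13323057306494265
```

View pics/lean.png

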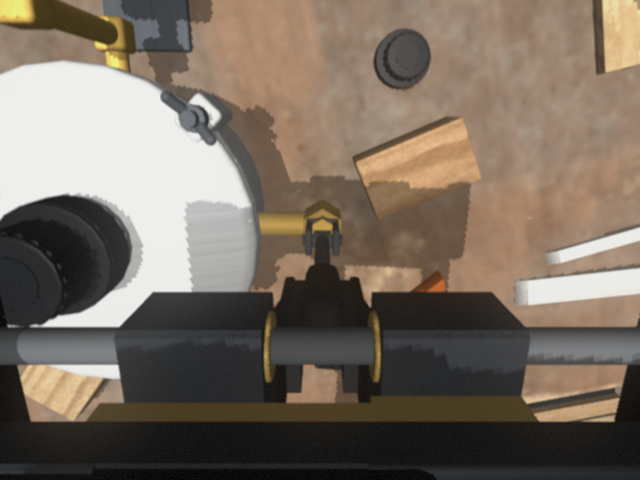

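The lever is following at about 0.37–0.45 rad. I'm continuing the slow return.

Request:
send_rows --deltas '[{"tx": 0.45,"ty": 0,"tz": 0.02,"rx": 0,"ry": 0,"rz": 0},{"tx": 0.9,"ty": 0,"tz": 0.05,"rx": 0,"ry": 0,"rz": 0},{"tx": 1.35,"ty": 0,"tz": 0.11,"rx": 0,"ry": 0,"rz": 0},{"tx": 1.8,"ty": 0,"tz": 0.18,"rx": 0,"ry": 0,"rz": 0},{"tx": 2.2,"ty": 0,"tz": 0.28,"rx": 0,"ry": 0,"rz": 0}]'

```text
time: 10.38
position: [0.5331, -0.0837, 0.1853]
tool_rot: [0.988, -0.156, -0.005, -0.001]
ft_force: [-6.9, 3.7, 4.9]
grip_width: 0.0133
```

Request:
send_rows --deltas '[{"tx": 0.43,"ty": 0,"tz": 0.12,"rx": 0,"ry": 0,"rz": 0},{"tx": 0.86,"ty": 0,"tz": 0.27,"rx": 0,"ry": 0,"rz": 0},{"tx": 1.28,"ty": 0,"tz": 0.43,"rx": 0,"ry": 0,"rz": 0},{"tx": 1.28,"ty": 0,"tz": 0.43,"rx": 0,"ry": 0,"rz": 0},{"tx": 1.28,"ty": 0,"tz": 0.43,"rx": 0,"ry": 0,"rz": 0}]'

```text
time: 10.8
position: [0.5464, -0.0881, 0.1813]
tool_rot: [0.988, -0.156, -0.004, -0.001]
ft_force: [-4.6, 4.1, 2.6]
grip_width: 0.0138
```

```bash
python3 phi.py;python3 w.py w7.png|grep -E "vent|pot"
```

```text
t 10.8 p [ 0.5464 -0.0881  0.1813] yaw -0.314 tz [-0.007  0.003 -1.   ] F [-4.6  4.1  2.6] M [ 0.9   1.49 -0.2 ] w 0.0138 q [-0.36  0.49  1.65  0.    1.01  1.52]
x 0.031750952144006764 z 0.08227643993194772 r 0.08819033694190316 phi 0.03170256188366222
vent_pivot 0.98 [319. 301.] [ 0.5172 -0.0758  0.118 ]
pot x,y ranges [0.02295786 0.04223508 0.05184281] [-0.14858128 -0.13313988 -0.11801256]
```

View pics/w7.png

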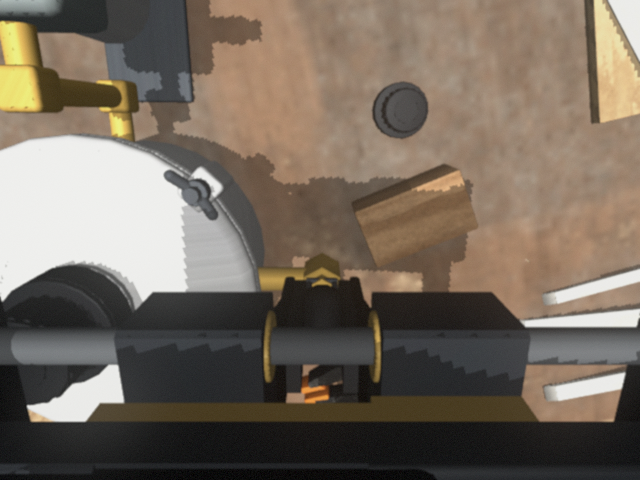

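Request:
send_rows --deltas '[{"tx": 0.3,"ty": 0,"tz": 0.1,"rx": 0,"ry": 0,"rz": 0},{"tx": 0.5,"ty": 0,"tz": 0.2,"rx": 0,"ry": 0,"rz": 0},{"tx": 0.5,"ty": 0,"tz": 0.2,"rx": 0,"ry": 0,"rz": 0},{"tx": 0.5,"ty": 0,"tz": 0.2,"rx": 0,"ry": 0,"rz": 0}]'

```text
time: 11.33
position: [0.5465, -0.0881, 0.1811]
tool_rot: [0.988, -0.156, -0.008, -0.001]
ft_force: [-18.1, 6.5, 19.7]
grip_width: 0.0137
```

Request:
send_rows --claw 4 --deltas '[{"tx": 0,"ty": 0,"tz": 0,"rx": 0,"ry": 0,"rz": 0},{"tx": 0,"ty": 0,"tz": 0,"rx": 0,"ry": 0,"rz": 0},{"tx": 0,"ty": 0,"tz": 0,"rx": 0,"ry": 0,"rz": 0},{"tx": 0,"ty": 0,"tz": 0,"rx": 0,"ry": 0,"rz": 0}]'

```text
time: 11.67
position: [0.5555, -0.0918, 0.1801]
tool_rot: [0.988, -0.156, 0.001, 0.001]
ft_force: [-0.9, 0.2, 0.1]
grip_width: 0.0324
```

Request:
send_rows --deltas '[{"tx": 0,"ty": 0,"tz": -2,"rx": 0,"ry": 0,"rz": 0},{"tx": 0,"ty": 0,"tz": -5,"rx": 0,"ry": 0,"rz": 0},{"tx": 0,"ty": 0,"tz": -8,"rx": 0,"ry": 0,"rz": 0},{"tx": 0,"ty": 0,"tz": -11,"rx": 0,"ry": 0,"rz": 0},{"tx": 0,"ty": 0,"tz": -11,"rx": 0,"ry": 0,"rz": 0}]'

```text
time: 12.08
position: [0.5587, -0.0927, 0.2963]
tool_rot: [0.988, -0.156, 0.007, 0.002]
ft_force: [1.6, -0.5, -0.3]
grip_width: 0.0394
```

```bash
python3 w.py w8.png
python3 - <<'E'
from h import *
to(np.r_[C,.30],1.2)
c=shot('top','top8.png'); K=c['intrinsics'];d=c['z_map']
v,u=np.mgrid[0:480,0:640]
P=np.stack([(u-K[0,2])/K[0,0]*d,(v-K[1,2])/K[1,1]*d,d],-1); W=(P-c['t'])@c['R']
E
```

```text
t 12.08 p [ 0.5587 -0.0927  0.2963] yaw -0.313 tz [ 0.014 -0.005 -1.   ] F [ 1.6 -0.5 -0.3] M [ 0.04 -0.07  0.01] w 0.0394 q [-0.36  0.36  1.5  -0.    1.26  1.52]
t [-0.92  0.   -3.39] r [ 0.001 -0.015  0.002] rows 0.8 0.1
vent_grip 0.96 [321. 252.] [ 0.5509 -0.0886  0.201 ]
vent_grip 0.28 [ 27. 166.] [0.6615 0.0693 0.201 ]
vent_pivot 0.8 [322. 261.] [ 0.5171 -0.0789  0.118 ]
cap_grip 0.97 [142. 285.] [0.5587 0.051  0.173 ]
cap_grip 0.78 [317.  13.] [ 0.6939 -0.1322  0.173 ]
cap_grip 0.62 [380. 131.] [ 0.6118 -0.1505  0.173 ]
733
[ 0.55706313 -0.09032636  0.21914857] [ 0.53591732 -0.09848544  0.1900472 ] [ 0.56748845 -0.07917525  0.22474253]
pot x,y ranges [0.0252537  0.04293326 0.05214046] [-0.13979795 -0.13298068 -0.12674196]
t [ -3.92 -13.49  -1.12] r [-1.000e-03  1.000e-03 -1.513e+00] rows 3.4 12.1
```

View pics/w8.png

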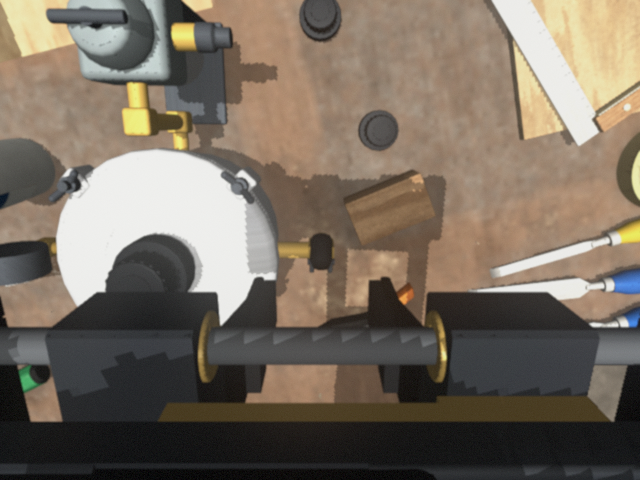

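The lever grip is back at (321,252), the same place as before, so it is at rest. Next I move over the cap and turn the wrist so the last joint is near mid-range.

Request:
send_rows --claw 8.7 --squeeze 40 --deltas '[{"tx": -1,"ty": -3.4,"tz": -0.5,"rx": 0,"ry": 0,"rz": -0.12},{"tx": -2,"ty": -6.8,"tz": -1,"rx": 0,"ry": 0,"rz": -0.24},{"tx": -3,"ty": -10.2,"tz": -1,"rx": 0,"ry": 0,"rz": -0.36},{"tx": -3.9,"ty": -13.5,"tz": -1,"rx": 0,"ry": 0,"rz": -0.48},{"tx": -3.9,"ty": -13.5,"tz": -1,"rx": 0,"ry": 0,"rz": -0.6}]'

```text
time: 12.75
position: [0.5574, 0.0553, 0.2982]
tool_rot: [0.989, 0.148, -0.001, -0.002]
ft_force: [0.4, -0.6, -0.2]
grip_width: 0.0658
```

Request:
send_rows --deltas '[{"tx": 0,"ty": 0,"tz": 0,"rx": 0,"ry": 0,"rz": -0.12},{"tx": 0,"ty": 0,"tz": 0,"rx": 0,"ry": 0,"rz": -0.24},{"tx": 0,"ty": 0,"tz": 0,"rx": 0,"ry": 0,"rz": -0.36},{"tx": 0,"ty": 0,"tz": 0,"rx": 0,"ry": 0,"rz": -0.48},{"tx": 0,"ty": 0,"tz": 0,"rx": 0,"ry": 0,"rz": -0.6}]'

```text
time: 13.17
position: [0.5579, 0.0497, 0.2979]
tool_rot: [0.902, 0.432, -0.002, -0.001]
ft_force: [0.1, 0.5, 1.5]
grip_width: 0.0861
```

Request:
send_rows --deltas '[{"tx": 0,"ty": 0,"tz": 0,"rx": 0,"ry": 0,"rz": -0.12},{"tx": 0,"ty": 0,"tz": 0,"rx": 0,"ry": 0,"rz": -0.24},{"tx": 0,"ty": 0,"tz": 0,"rx": 0,"ry": 0,"rz": -0.36},{"tx": 0,"ty": 0,"tz": 0,"rx": 0,"ry": 0,"rz": -0.48},{"tx": 0,"ty": 0,"tz": 0,"rx": 0,"ry": 0,"rz": -0.57}]'

```text
time: 13.58
position: [0.5579, 0.0496, 0.298]
tool_rot: [0.744, 0.668, -0.001, -0.001]
ft_force: [0.3, 1.1, -0.4]
grip_width: 0.0872
```

```bash
python3 w.py w9.png | grep -E "yaw|cap|vent"; python3 -c "
from h import *
to([.5583,.0495,.163],1.46)"
```

```text
t 13.58 p [0.5579 0.0496 0.298 ] yaw 1.462 tz [-0.003  0.    -1.   ] F [ 0.3  1.1 -0.4] M [-0.07 -0.1   0.08] w 0.0872 q [-0.11  0.36  1.5  -0.    1.29 -0.  ]
vent_grip 0.71 [334. 412.] [ 0.5513 -0.0883  0.201 ]
vent_pivot 0.3 [429.  16.] [0.6541 0.1905 0.118 ]
cap_grip 0.88 [325. 226.] [0.5598 0.0506 0.173 ]
cap_grip 0.72 [378. 365.] [ 0.59   -0.0699  0.173 ]
t [-1.000e-02  4.000e-02  1.356e+01] r [-0.002  0.    -0.006] rows 3.3 0.0
```

View pics/w9.png

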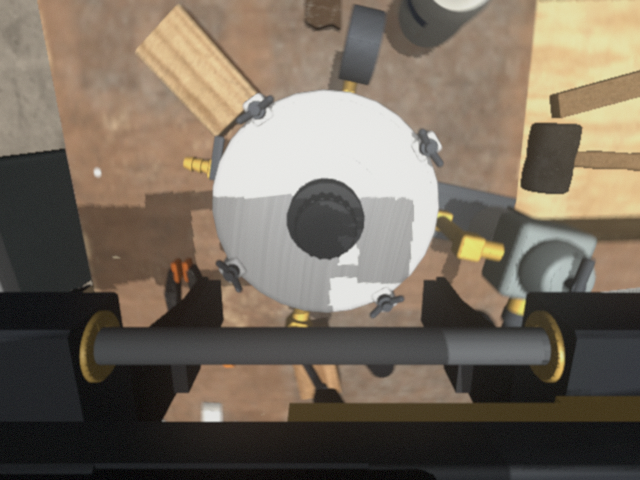

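Request:
send_rows --deltas '[{"tx": 0,"ty": 0.08,"tz": 3,"rx": 0,"ry": 0,"rz": 0},{"tx": 0,"ty": 0.08,"tz": 6,"rx": 0,"ry": 0,"rz": 0},{"tx": 0,"ty": 0.08,"tz": 8.5,"rx": 0,"ry": 0,"rz": 0},{"tx": 0,"ty": 0.08,"tz": 10,"rx": 0,"ry": 0,"rz": 0},{"tx": 0,"ty": 0.08,"tz": 11,"rx": 0,"ry": 0,"rz": 0}]'

```text
time: 14.2
position: [0.5579, 0.0496, 0.1872]
tool_rot: [0.747, 0.665, -0.002, -0.002]
ft_force: [0.9, -1.1, -0.1]
grip_width: 0.0868
```

Request:
send_rows --deltas '[{"tx": 0,"ty": 0,"tz": 0.8,"rx": 0,"ry": 0,"rz": 0},{"tx": 0,"ty": 0,"tz": 1.6,"rx": 0,"ry": 0,"rz": 0},{"tx": 0,"ty": 0,"tz": 2.4,"rx": 0,"ry": 0,"rz": 0},{"tx": 0,"ty": 0,"tz": 2.4,"rx": 0,"ry": 0,"rz": 0},{"tx": 0,"ty": 0,"tz": 2.4,"rx": 0,"ry": 0,"rz": 0}]'

```text
time: 14.62
position: [0.5596, 0.0495, 0.1659]
tool_rot: [0.746, 0.666, 0.0, 0.0]
ft_force: [-0.2, -0.1, -0.0]
grip_width: 0.0869
```

Request:
send_rows --claw 0 --squeeze 40 --deltas '[{"tx": 0,"ty": 0,"tz": 0,"rx": 0,"ry": 0,"rz": 0},{"tx": 0,"ty": 0,"tz": 0,"rx": 0,"ry": 0,"rz": 0},{"tx": 0,"ty": 0,"tz": 0,"rx": 0,"ry": 0,"rz": 0},{"tx": 0,"ty": 0,"tz": 0,"rx": 0,"ry": 0,"rz": 0},{"tx": 0,"ty": 0,"tz": 0,"rx": 0,"ry": 0,"rz": 0}]'

```text
time: 15.03
position: [0.5596, 0.0495, 0.1662]
tool_rot: [0.746, 0.666, 0.0, 0.0]
ft_force: [-0.4, 0.1, -0.1]
grip_width: 0.0614
```

```bash
python3 w.py w10.png | grep -E "yaw|cap|vent"
```

```text
t 15.03 p [0.5596 0.0495 0.1662] yaw 1.457 tz [ 0.001 -0.    -1.   ] F [-0.4  0.1 -0.1] M [-0.06 -0.08 -0.02] w 0.0614 q [-0.11  0.52  1.65 -0.    0.98  0.  ]
cap_grip 0.69 [324. 305.] [0.5608 0.0516 0.173 ]
```

View pics/w10.png

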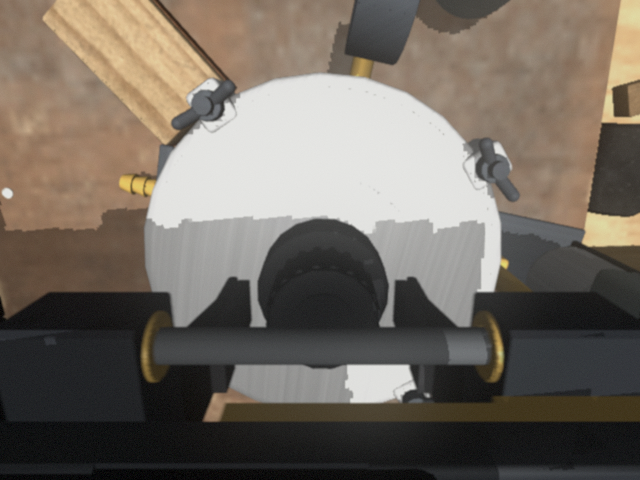

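The cap is centred between the fingers at column 322. I'm finishing the close, 2 mm lower.

Request:
send_rows --deltas '[{"tx": 0,"ty": 0,"tz": 0.25,"rx": 0,"ry": 0,"rz": 0},{"tx": 0,"ty": 0,"tz": 0.25,"rx": 0,"ry": 0,"rz": 0},{"tx": 0,"ty": 0,"tz": 0.25,"rx": 0,"ry": 0,"rz": 0},{"tx": 0,"ty": 0,"tz": 0.25,"rx": 0,"ry": 0,"rz": 0},{"tx": 0,"ty": 0,"tz": 0.25,"rx": 0,"ry": 0,"rz": 0}]'

```text
time: 15.65
position: [0.5597, 0.0495, 0.1657]
tool_rot: [0.746, 0.666, 0.0, 0.001]
ft_force: [-3.0, 0.4, 12.7]
grip_width: 0.043
```

Request:
send_rows --deltas '[{"tx": 0,"ty": 0,"tz": 0,"rx": 0,"ry": 0,"rz": 0},{"tx": 0,"ty": 0,"tz": 0,"rx": 0,"ry": 0,"rz": 0}]'

```text
time: 15.82
position: [0.5597, 0.0495, 0.1657]
tool_rot: [0.746, 0.666, 0.0, 0.001]
ft_force: [-3.5, 0.7, 13.2]
grip_width: 0.0432
```

```bash
python3 -c "
from h import *
st()"
```

```text
t 15.82 p [0.5597 0.0495 0.1657] yaw 1.457 tz [ 0.002 -0.    -1.   ] F [-3.5  0.7 13.2] M [0.02 0.56 0.03] w 0.0432 q [-0.11  0.52  1.65 -0.    0.97  0.  ]
```

The cap is gripped at 43 mm. I'm taking off the down-force and trying counter-clockwise (rz negative), small first.

Request:
send_rows --deltas '[{"tx": 0,"ty": 0,"tz": -0.25,"rx": 0,"ry": 0,"rz": 0},{"tx": 0,"ty": 0,"tz": -0.25,"rx": 0,"ry": 0,"rz": -0.06},{"tx": 0,"ty": 0,"tz": -0.25,"rx": 0,"ry": 0,"rz": -0.12},{"tx": 0,"ty": 0,"tz": -0.25,"rx": 0,"ry": 0,"rz": -0.18},{"tx": 0,"ty": 0,"tz": -0.25,"rx": 0,"ry": 0,"rz": -0.18}]'

```text
time: 16.23
position: [0.5595, 0.0495, 0.1657]
tool_rot: [0.683, 0.73, -0.0, 0.0]
ft_force: [0.3, -0.5, 0.6]
grip_width: 0.0435
```

```bash
python3 -c "
from h import *
st()"
```

```text
t 16.23 p [0.5595 0.0495 0.1657] yaw 1.638 tz [ 0. -0. -1.] F [ 0.3 -0.5  0.6] M [-0.02 -0.12  0.06] w 0.0435 q [-0.11  0.52  1.65 -0.    0.97 -0.18]
```

Request:
send_rows --deltas '[{"tx": 0,"ty": 0,"tz": 0,"rx": 0,"ry": 0,"rz": -0.06},{"tx": 0,"ty": 0,"tz": 0,"rx": 0,"ry": 0,"rz": -0.12},{"tx": 0,"ty": 0,"tz": 0,"rx": 0,"ry": 0,"rz": -0.18},{"tx": 0,"ty": 0,"tz": 0,"rx": 0,"ry": 0,"rz": -0.18}]'

```text
time: 16.57
position: [0.5596, 0.0495, 0.1657]
tool_rot: [0.615, 0.788, 0.0, 0.0]
ft_force: [0.4, 0.5, -0.6]
grip_width: 0.043
```

```bash
python3 -c "
from h import *
st()"
```

```text
t 16.57 p [0.5596 0.0495 0.1657] yaw 1.816 tz [ 0.  0. -1.] F [ 0.4  0.5 -0.6] M [-0.04 -0.16 -0.05] w 0.043 q [-0.11  0.52  1.65  0.    0.97 -0.36]
```

After 20° the twist moment is near zero, so there is no stop and counter-clockwise loosens it. I'm continuing to about 103°.

Request:
send_rows --deltas '[{"tx": 0,"ty": 0,"tz": 0,"rx": 0,"ry": 0,"rz": -0.1},{"tx": 0,"ty": 0,"tz": 0,"rx": 0,"ry": 0,"rz": -0.2},{"tx": 0,"ty": 0,"tz": 0,"rx": 0,"ry": 0,"rz": -0.3},{"tx": 0,"ty": 0,"tz": 0,"rx": 0,"ry": 0,"rz": -0.4},{"tx": 0,"ty": 0,"tz": 0,"rx": 0,"ry": 0,"rz": -0.5}]'

```text
time: 16.98
position: [0.5596, 0.0495, 0.1657]
tool_rot: [0.4, 0.917, 0.0, 0.0]
ft_force: [0.3, -0.6, -0.5]
grip_width: 0.0434
```

Request:
send_rows --deltas '[{"tx": 0,"ty": 0,"tz": 0,"rx": 0,"ry": 0,"rz": -0.1},{"tx": 0,"ty": 0,"tz": 0,"rx": 0,"ry": 0,"rz": -0.2},{"tx": 0,"ty": 0,"tz": 0,"rx": 0,"ry": 0,"rz": -0.3},{"tx": 0,"ty": 0,"tz": 0,"rx": 0,"ry": 0,"rz": -0.4},{"tx": 0,"ty": 0,"tz": 0,"rx": 0,"ry": 0,"rz": -0.5}]'

```text
time: 17.4
position: [0.5596, 0.0496, 0.1657]
tool_rot: [0.161, 0.987, 0.0, 0.0]
ft_force: [0.5, 0.1, 0.3]
grip_width: 0.0432
```

Request:
send_rows --deltas '[{"tx": 0,"ty": 0,"tz": 0,"rx": 0,"ry": 0,"rz": -0.1},{"tx": 0,"ty": 0,"tz": 0,"rx": 0,"ry": 0,"rz": -0.2},{"tx": 0,"ty": 0,"tz": 0,"rx": 0,"ry": 0,"rz": -0.3},{"tx": 0,"ty": 0,"tz": 0,"rx": 0,"ry": 0,"rz": -0.4},{"tx": 0,"ty": 0,"tz": 0,"rx": 0,"ry": 0,"rz": -0.44}]'

```text
time: 17.82
position: [0.5595, 0.0496, 0.1657]
tool_rot: [-0.058, 0.998, 0.0, 0.0]
ft_force: [1.0, -0.0, 0.1]
grip_width: 0.0429
```

```bash
python3 -c "
from h import *
st()"; python3 w.py w11.png | grep cap
```

```text
t 17.82 p [0.5595 0.0496 0.1657] yaw -3.025 tz [ 0.  0. -1.] F [ 1.  -0.   0.1] M [ 0.14 -0.22 -0.02] w 0.0429 q [-0.11  0.52  1.65  0.    0.97 -1.8 ]
cap_grip 0.72 [ 33. 245.] [ 0.5452 -0.0666  0.173 ]
cap_grip 0.65 [323. 306.] [0.5587 0.0511 0.173 ]
cap_grip 0.21 [610. 276.] [0.5317 0.1655 0.173 ]
```

View pics/w11.png

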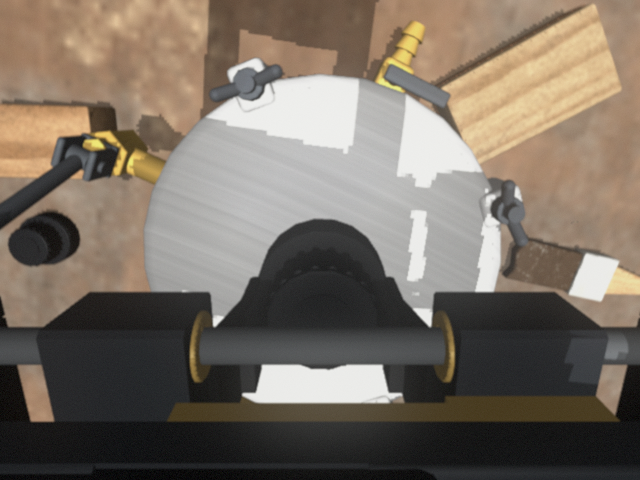

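No resistance all the way to 103°, and the cap at (323,306) is still centred. I'm lifting gently and watching the force.

Request:
send_rows --deltas '[{"tx": 0,"ty": 0,"tz": -0.2,"rx": 0,"ry": 0,"rz": 0},{"tx": 0,"ty": 0,"tz": -0.4,"rx": 0,"ry": 0,"rz": 0},{"tx": 0,"ty": 0,"tz": -0.6,"rx": 0,"ry": 0,"rz": 0},{"tx": 0,"ty": 0,"tz": -0.6,"rx": 0,"ry": 0,"rz": 0}]'

```text
time: 18.35
position: [0.5597, 0.0495, 0.1723]
tool_rot: [-0.057, 0.998, -0.0, 0.0]
ft_force: [-0.1, -0.6, -0.4]
grip_width: 0.043
```

Request:
send_rows --deltas '[{"tx": 0,"ty": 0,"tz": -0.5,"rx": 0,"ry": 0,"rz": 0},{"tx": 0,"ty": 0,"tz": -1.0,"rx": 0,"ry": 0,"rz": 0},{"tx": 0,"ty": 0,"tz": -1.5,"rx": 0,"ry": 0,"rz": 0},{"tx": 0,"ty": 0,"tz": -2,"rx": 0,"ry": 0,"rz": 0}]'

```text
time: 18.68
position: [0.5595, 0.0495, 0.1925]
tool_rot: [-0.058, 0.998, -0.0, 0.0]
ft_force: [-0.3, 0.0, -0.4]
grip_width: 0.043
```

```bash
python3 -c "
from h import *
st()"; python3 w.py w12.png | grep cap
```

```text
t 18.68 p [0.5595 0.0495 0.1925] yaw -3.026 tz [ 0. -0. -1.] F [-0.3  0.  -0.4] M [ 0.12 -0.13  0.05] w 0.043 q [-0.11  0.48  1.63 -0.    1.04 -1.8 ]
cap_grip 0.87 [ 58. 234.] [ 0.5494 -0.0738  0.173 ]
cap_grip 0.64 [320. 306.] [0.5717 0.0514 0.173 ]
```

View pics/w12.png

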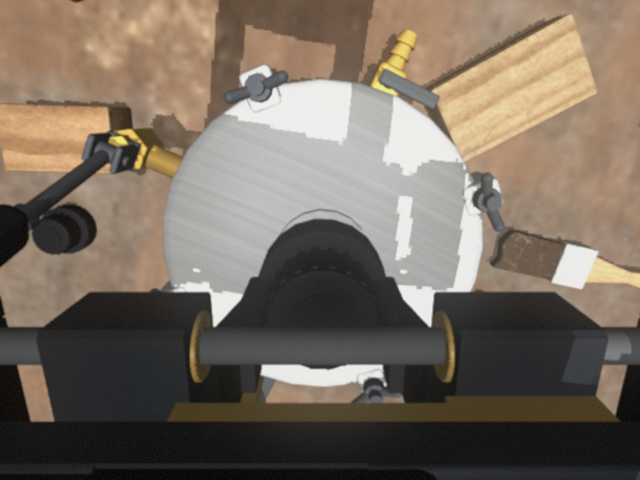

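The cap is rising with the gripper: it stays put in the view while the lid shrinks away behind it. I'm lifting on to about 100 mm above its seat.

Request:
send_rows --deltas '[{"tx": 0,"ty": 0,"tz": -1,"rx": 0,"ry": 0,"rz": 0},{"tx": 0,"ty": 0,"tz": -2.2,"rx": 0,"ry": 0,"rz": 0},{"tx": 0,"ty": 0,"tz": -3.4,"rx": 0,"ry": 0,"rz": 0},{"tx": 0,"ty": 0,"tz": -4.6,"rx": 0,"ry": 0,"rz": 0},{"tx": 0,"ty": 0,"tz": -5.8,"rx": 0,"ry": 0,"rz": 0}]'

```text
time: 19.3
position: [0.5593, 0.0495, 0.2508]
tool_rot: [-0.058, 0.998, 0.0, -0.0]
ft_force: [-0.5, -0.9, -0.5]
grip_width: 0.0431
```

Request:
send_rows --deltas '[{"tx": 0,"ty": 0,"tz": -0.8,"rx": 0,"ry": 0,"rz": 0},{"tx": 0,"ty": 0,"tz": -1.3,"rx": 0,"ry": 0,"rz": 0},{"tx": 0,"ty": 0,"tz": -1.5,"rx": 0,"ry": 0,"rz": 0},{"tx": 0,"ty": 0,"tz": -1.5,"rx": 0,"ry": 0,"rz": 0},{"tx": 0,"ty": 0,"tz": -1.5,"rx": 0,"ry": 0,"rz": 0}]'

```text
time: 19.72
position: [0.559, 0.0496, 0.2644]
tool_rot: [-0.058, 0.998, 0.0, -0.001]
ft_force: [0.8, 0.3, -1.2]
grip_width: 0.0433
```

Request:
send_rows --deltas '[{"tx": 0,"ty": 0,"tz": 0,"rx": 0,"ry": 0,"rz": 0},{"tx": 0,"ty": 0,"tz": 0,"rx": 0,"ry": 0,"rz": 0},{"tx": 0,"ty": 0,"tz": 0,"rx": 0,"ry": 0,"rz": 0},{"tx": 0,"ty": 0,"tz": 0,"rx": 0,"ry": 0,"rz": 0},{"tx": 0,"ty": 0,"tz": 0,"rx": 0,"ry": 0,"rz": 0}]'

```text
time: 20.13
position: [0.5593, 0.0495, 0.2646]
tool_rot: [-0.058, 0.998, 0.0, -0.0]
ft_force: [0.1, 0.3, -1.2]
grip_width: 0.0426
```

```bash
python3 -c "
from h import *
st(); c=shot('scene'); cv2.imwrite('pics/s13.png',cv2.resize(c['color'][140:320,270:470,::-1],None,fx=3.3,fy=3.3))"; python3 w.py w13.png | grep -E 'cap|vent'
```

```text
t 20.13 p [0.5593 0.0495 0.2646] yaw -3.026 tz [-0.  0. -1.] F [ 0.1  0.3 -1.2] M [ 0.1  -0.12  0.05] w 0.0426 q [-0.11  0.39  1.54 -0.    1.2  -1.8 ]
vent_grip 0.73 [ 82. 213.] [ 0.5512 -0.0878  0.201 ]
vent_pivot 0.61 [159. 142.] [ 0.5149 -0.0756  0.118 ]
cap_grip 0.91 [102. 214.] [ 0.5584 -0.0906  0.173 ]
cap_grip 0.81 [318. 308.] [0.6086 0.0539 0.173 ]
```

View pics/s13.png

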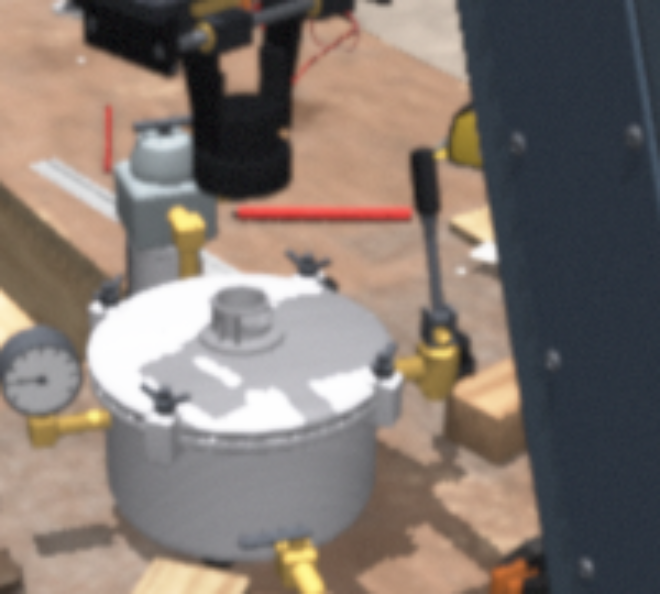

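View pics/w13.png

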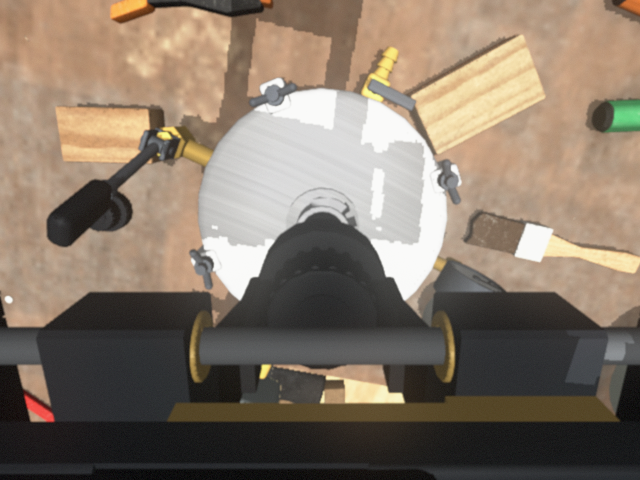

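The scene crop shows the cap level in the fingers at about (245,150), with the bare neck below at (243,320). The lever leans back at rest at (425,185). The tool has risen 99 mm, so I'm handing in.

```bash
python3 -c "
from h import *
print(robot.hand_in()); st()"
```

```text
the job is handed in; nothing more can be done
None
the job is handed in; nothing more can be done
```

The pot is vented, the cap is off, and I handed the job in with the gripper still holding the cap level above the bare neck. The interface gives no verdict, so what follows is from my own checks.

- **Venting:** I pulled the lever to its stop; depth readings put it at about 0.89 rad. I eased it back at roughly 0.6 to 0.9 rad/s and released it while pressed against its rest stop. Pictures afterwards show it back where it started.
- **Cap:** The first direction I tried, counter-clockwise seen from above, met no resistance. I turned it 103° that way and it lifted straight off with no resistance.
- **Final state:** At about 20 s on the clock, the cap was about 99 mm above its seat, held at 43 mm opening with a 40 N squeeze, with the tool still and vertical.
- **Disagreements:** While the lever was being pulled, the angle worked out from the tool position read up to 1.05 rad. That is past the 0.9 rad stop, because the grip slipped a little on the lever. I went by the depth reading of the rod, but one rough depth reading just before the last push gave only about 0.84 rad.
- **Other things on the bench:** I touched none of them, and those visible in the last pictures look undisturbed. I did not measure their positions again.

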